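# Put the balance's check weights back in their blocks

### The job

The balance check is finished and its four steel check weights are still stacked on the white tile. Take the stack apart and put each weight, right way up and flat on the floor of the well, into the wooden storage block bored for its size. Set the weights down rather than dropping them, and leave the petri dish and the beaker where they stand.

Things in the scene. Friction and masses are not known exactly. Their poses are not given: they have to be found in the camera images.
- weight_50: smallest of four steel disc weights: 26 mm diameter, 15 mm high, plus a 12 mm wide, 2.5 mm high locating boss on top; about 50 g. Origin: centre of the underside, z up. A recess underneath (16 mm wide, 3.5 mm deep) fits loosely over the boss below. Starts on weight_100, up to 2 mm off centre.
- weight_100: second smallest of four steel disc weights: 38 mm diameter, 15 mm high, plus a 12 mm wide, 2.5 mm high locating boss on top; about 100 g. Origin: centre of the underside, z up. A recess underneath (16 mm wide, 3.5 mm deep) fits loosely over the boss below. Starts on weight_200, up to 2 mm off centre.
- weight_200: second largest of four steel disc weights: 50 mm diameter, 16 mm high, plus a 12 mm wide, 2.5 mm high locating boss on top; about 200 g. Origin: centre of the underside, z up. A recess underneath (16 mm wide, 3.5 mm deep) fits loosely over the boss below. Starts on weight_500, up to 2 mm off centre.
- weight_500: largest of four steel disc weights: 62 mm diameter, 20 mm high, plus a 12 mm wide, 2.5 mm high locating boss on top; about 500 g. Origin: centre of the underside, z up. A recess underneath (16 mm wide, 3.5 mm deep) fits loosely over the boss below. Starts at the bottom of the stack, on a fixed white tile, 95 x 95 mm, top 6 mm above the bench.
- block_50: smallest of four square light-wood blocks, 50 x 50 x 15 mm, fixed to the bench. Round open well in its middle for weight_50: 36 mm wide (5 mm play all round), 6 mm deep, flat black-lined floor 9 mm above the bench. Origin: centre of the block's underside, on the well's axis, z up. The seated weight stands 9 mm above the block's top, where it can be held.
- block_100: second smallest of four square light-wood blocks, 62 x 62 x 15 mm, fixed to the bench. Round open well in its middle for weight_100: 48 mm wide (5 mm play all round), 6 mm deep, flat black-lined floor 9 mm above the bench. Origin: centre of the block's underside, on the well's axis, z up. The seated weight stands 9 mm above the block's top, where it can be held.
- block_200: second largest of four square light-wood blocks, 74 x 74 x 15 mm, fixed to the bench. Round open well in its middle for weight_200: 60 mm wide (5 mm play all round), 6 mm deep, flat black-lined floor 9 mm above the bench. Origin: centre of the block's underside, on the well's axis, z up. The seated weight stands 10 mm above the block's top, where it can be held.
- block_500: largest of four square light-wood blocks, 86 x 86 x 15 mm, fixed to the bench. Round open well in its middle for weight_500: 72 mm wide (5 mm play all round), 6 mm deep, flat black-lined floor 9 mm above the bench. Origin: centre of the block's underside, on the well's axis, z up. The seated weight stands 14 mm above the block's top, where it can be held.
- petri: bystander: lidded clear petri dish, 64 mm diameter, 14 mm high, standing loose on the bench. Origin: centre of its underside, z up. To be left where it is.
- glass_beaker: bystander: empty clear glass beaker, 52 mm wide, 67 mm high, standing loose on the bench. Origin: centre of its underside, z up. To be left where it is.
Mind the look-alikes: they are no part of the job. What is shaped like the weight_100 but pink is not meant.

How it is judged:
By the outcome, as a careful person would: the job done as asked, in the order asked, and still so for the second after the job is handed in, with the robot touching nothing.
It also fails if it takes over 99 s, if anything falls off the work surface, if the arm or the gripper's body presses on something with over 40 N, if the wrist force passes 120 N, or if a joint passes its speed limit or range.

### The arm

A 6-joint arm with a two-finger parallel gripper is mounted at the origin on a cart in front of the work surface, level with it; the furniture and walls round the work are solid. World frame = base frame: x ahead of the robot, y to its left, z up, the work surface at z = 0. Lengths are in mm, angles in rad, forces in N, time in s.
With the tool pointing down it reaches from about 350 to 875 mm from the base axis. Payload 4.2 kg.
Tool frame: the origin (TCP) lies between the finger pads; the fingertips stand 25 mm ahead of it and the grasp point (between the pads) lies 6 mm ahead of it; z points along the fingers, y is the line along which they close (so a half turn about z gives the same grasp; the last joint's range is limited). The gripper opens to 85 mm and grips with 20 to 120 N. Pads are 22 mm wide; open, the fingers measure 114 mm over their backs; the gripper's body (76 mm by 85 mm) begins 54 mm behind the grasp point. The pads swing forward as they close: fully open they stand 13 mm farther back than shut.
Start: joints at [1.505, 0.385, 0.008, 0, -1.194, -0.259], TCP at [199.417, 592.311, 256.312] pointing down, gripper open.
Joint ranges: [-3.14, 3.14], [-1.21, 2.06], [-1.07, 1.41], [-3.16, 2.05], [-2.99, -0.16], [-3.1, 3.1]. Speed limits (rad/s): [2.79, 2.79, 3.14, 3.14, 3.14, 3.14].

### API

Orientations are given as a unit quaternion [x, y, z, w].
In Python, from bench import read_state, imaging, workorder, nets gives the robot as it stands.
- The arm moves only by the tool apply_moves, never from a script. Its argument "rows" is a list of rows, each an object with "hand": the opening, from -1 (shut) to 1 (fully open); "delta_pos": the shift along the tool's x, y, z in mm, a list of three; "yaw": the turn about the tool's z in rad. A call has 1 to 12 rows; each row is the pose to reach, as a shift and turn from the pose commanded when the call began, along the tool's axes at that moment; what a row does not reach only later rows make up. A row lasts 1/12 s, in which the tool goes at most 41.7 mm and 7.16 degrees, less where a joint would pass 70% of its speed; a pose out of reach is approached as far as the arm can. A call with a gripper value outside its range is refused whole. The fingers move at their own pace and stop on an object; the grip force is fixed at half the most. Time passes only in rows, so rows that repeat a pose let the fingers close. It gives the time, the measured TCP pose, the force, the opening and the grip force at its end, in the units of the state.
- read_state(): the state, without advancing time (a new reading comes with each control period).
- imaging.get_image(name): name is "scene" or "top" or "wrist"; returns a dict with "pixels" (400x640x3 uint8, red, green, blue), "fx", "fy", "cx", "cy" (pixels), "xyz" and "rotation" of the camera in the world. Camera axes: x right, y down, z forward; pixel columns grow to the right and rows downward; lengths in mm; the calibration is good to about 2 mm. The wrist camera is an equidistant fisheye: a pixel r from the principal point sees the ray r / f radians off the axis. A picture is of the moment at which its call begins. There is no depth.
- workorder.job_done(): hands the job in; it is judged then, once.
Trained networks look in the newest picture that a camera, given by its name, has taken for a name from the list of things; names that differ only in an ending like _2 or _b are one class to them, and where a whole thing is asked for, a point or a joint stands for the part that bears it (a point fixed in the world has none). Each returns a list of dicts, best first, with "score" (0 to 1); they miss things now and then, are a little off and sometimes report something else, mostly with a low value. They report only what shows in the picture. A call takes as long as a camera call. They do not tell look-alikes from the thing itself.
- nets.find_in(camera, query): "location" ([row, column] in pixels, amid what is visible of it).
- nets.pinpoint(camera, query): "location" ([row, column] in pixels: a listed point, or the origin of a listed thing).
The state is a dict: "clock": time; "joints": joint angles; "joint_vel": joint speeds; "joint_efforts": joint torques, N m; "position": TCP position; "ee_rot": TCP orientation; "contact_force": force on the tool from outside, world axes, zero at the start; "wrist_torque": the same for the moment, N m; "gripper_width": finger opening in mm; "grasp_force": force on a finger pad.
Only numpy, scipy, OpenCV 4.12 (cv2) and the standard library are available. Lean on these libraries where they do the work, as an engineer would, in place of code of your own. Each camera call takes 0.05 s, during which the arm holds its last target. There are 200 camera calls.

## Working session

There is one attempt and no reset: what is moved stays moved. The work goes in short steps, Python scripts to look and compute and a tool call to move; the robot and the scene stay as the last step left them, time stands still between calls to the robot, and variables do not carry over. Pictures are saved under pics/ and viewed, at most 16 in all, crops included, and the job is handed in when it is done.

Besides the shell and the picture viewer there is one more tool, called after "Request:" by a JSON object that holds its "api" and its "payload", one argument or row to a line. apply_moves: Moves the arm, as the interface text tells. Its arguments: {"type":"object","properties":{"rows":{"type":"array"}},"required":["rows"]}

```bash
mkdir -p pics; cat > h.py <<'E'
import numpy as np, cv2
from bench import read_state, imaging, workorder, nets
def ray(im,r,c):
    R=np.array(im["rotation"]); 
    if R.ndim==1:
        from scipy.spatial.transform import Rotation as Q; R=Q.from_quat(R).as_matrix()
    return np.array(im["xyz"]),R@np.array([(c-im["cx"])/im["fx"],(r-im["cy"])/im["fy"],1])
def at(im,rc,z):
    o,d=ray(im,*rc); return (o+d*(z-o[2])/d[2]).round(1)
def save(im,n): cv2.imwrite("pics/"+n+".png",cv2.cvtColor(np.array(im["pixels"]),cv2.COLOR_RGB2BGR))
E
python3 - <<'E'
from h import *
Z=dict(weight_50=57,weight_100=42,weight_200=26,weight_500=6,block_50=0,block_100=0,block_200=0,block_500=0,petri=0,glass_beaker=0)
for cam in("top","scene"):
    im=imaging.get_image(cam); save(im,cam+"0"); print(cam,im["xyz"],im["fx"])
    for q in Z:
        print(q,[(np.round(d["location"]).tolist(),round(d["score"],2),at(im,d["location"],Z[q])[:2].tolist()) for d in nets.pinpoint(cam,q)[:3]])
s=read_state(); print(s["position"],s["ee_rot"],s["contact_force"],s["gripper_width"])
E
```

```text
top [ 386.24452354   -1.28039873 1033.31490173] 385.1404039237417
weight_50 [([247.0, 360.0], 0.69, [382.0, -99.9]), ([210.0, 315.0], 0.52, [475.6, 11.2]), ([207.0, 318.0], 0.48, [482.9, 2.7])]
weight_100 [([247.0, 360.0], 0.69, [382.0, -101.4]), ([210.0, 315.0], 0.52, [477.0, 11.4]), ([207.0, 318.0], 0.48, [484.4, 2.7])]
weight_200 [([247.0, 360.0], 0.69, [381.9, -103.0]), ([210.0, 315.0], 0.52, [478.5, 11.6]), ([207.0, 318.0], 0.48, [486.0, 2.8])]
weight_500 [([247.0, 360.0], 0.69, [381.8, -105.0]), ([210.0, 315.0], 0.52, [480.3, 11.8]), ([207.0, 318.0], 0.48, [488.0, 2.9])]
block_50 [([211.0, 263.0], 0.84, [481.0, 152.8]), ([207.0, 373.0], 0.84, [487.5, -143.7]), ([212.0, 201.0], 0.82, [480.2, 319.7])]
block_100 [([211.0, 263.0], 0.84, [481.0, 152.8]), ([207.0, 373.0], 0.84, [487.5, -143.7]), ([212.0, 201.0], 0.82, [480.2, 319.7])]
block_200 [([211.0, 263.0], 0.84, [481.0, 152.8]), ([207.0, 373.0], 0.84, [487.5, -143.7]), ([212.0, 201.0], 0.82, [480.2, 319.7])]
block_500 [([211.0, 263.0], 0.84, [481.0, 152.8]), ([207.0, 373.0], 0.84, [487.5, -143.7]), ([212.0, 201.0], 0.82, [480.2
[... 866 characters left out ...]
]
block_100 [([267.0, 284.0], 0.87, [465.9, 144.8]), ([287.0, 201.0], 0.78, [474.6, 307.8]), ([234.0, 395.0], 0.76, [472.9, -129.9])]
block_200 [([267.0, 284.0], 0.87, [465.9, 144.8]), ([287.0, 201.0], 0.78, [474.6, 307.8]), ([234.0, 395.0], 0.76, [472.9, -129.9])]
block_500 [([267.0, 284.0], 0.87, [465.9, 144.8]), ([287.0, 201.0], 0.78, [474.6, 307.8]), ([234.0, 395.0], 0.76, [472.9, -129.9])]
petri [([219.0, 452.0], 0.74, [469.3, -294.5]), ([219.0, 283.0], 0.6, [646.0, 68.2])]
glass_beaker [([242.0, 215.0], 0.72, [615.6, 240.2])]
[199.40025917 592.30709144 256.32322443] [ 9.86844837e-01 -1.61670246e-01  1.45268168e-06  3.08303167e-06] [ 0.5362314  -0.00907479 -0.14484578] 85.32998120414096
```

View pics/top0.png

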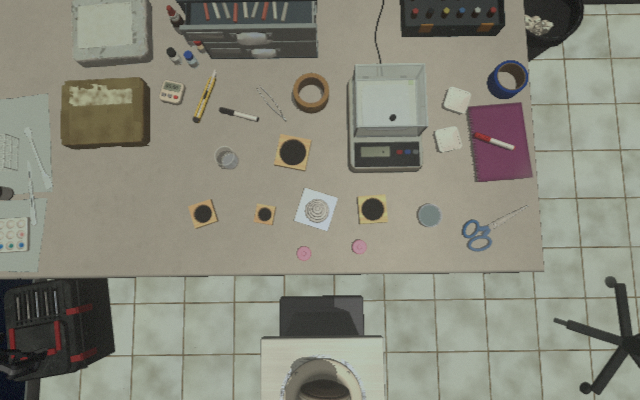

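View pics/scene0.png

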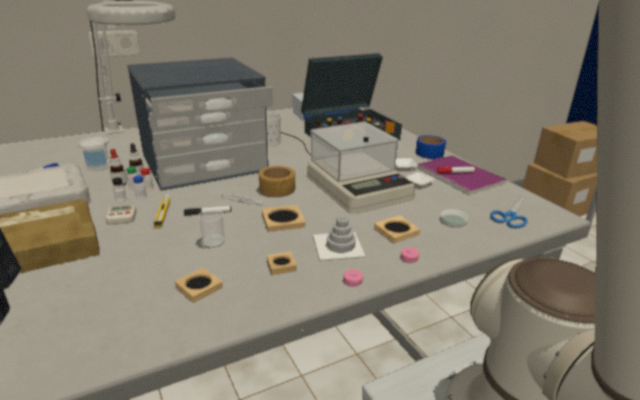

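The top view shows the stack on the tile at about (row 209, col 317). The blocks are 50 at (214,264), 100 at (213,202), 200 at (208,372) and 500 at (151,293). The pink decoys are at (253,303) and (246,359), the petri dish at (214,428) and the beaker at (157,227). The scene view agrees. Next I'll refine the well centres and the stack position.

```bash
python3 - <<'E'
from h import *
im=imaging.get_image("top"); p=np.array(im["pixels"]); g=p.max(2)
for n,(r,c),w in(("b50",(214,264),50),("b100",(213,202),62),("b200",(208,372),74),("b500",(151,293),86)):
    h=int(w*.25); m=(g[r-h:r+h,c-h:c+h]<60).astype(np.uint8)
    k,_,st,ce=cv2.connectedComponentsWithStats(m); i=1+st[1:,4].argmax()
    sc=(1033-9)/385
    print(n,at(im,(ce[i][1]+r-h,ce[i][0]+c-h),10)[:2],"diam",round(2*(st[i,4]/np.pi)**.5*sc,1))
m=((p.min(2)>165)&(p.min(2)>=0)).astype(np.uint8); r,c=209,317
sub=m[r-25:r+25,c-25:c+25]; pts=np.argwhere(sub)[:,::-1].astype(np.float32)
rect=cv2.minAreaRect(cv2.convexHull(pts)); print(rect, at(im,(rect[0][1]+r-25,rect[0][0]+c-25),6), np.array(rect[1])*1027/385)
cv2.imwrite("pics/crop.png",cv2.resize(cv2.cvtColor(p[175:245,285:355],cv2.COLOR_RGB2BGR),(560,560),interpolation=cv2.INTER_CUBIC))
E
```

```text
b50 [471.6 147.2] diam 29.4
b100 [475.8 311.3] diam 41.4
b200 [ 481.4 -141.3] diam 51.9
b500 [639.2  70.9] diam 63.8
((23.663726806640625, 24.81485939025879), (35.382930755615234, 34.780670166015625), 17.52556800842285) [484.3  10.    6. ] [94.38511659 92.77856691]
```

View pics/crop.png

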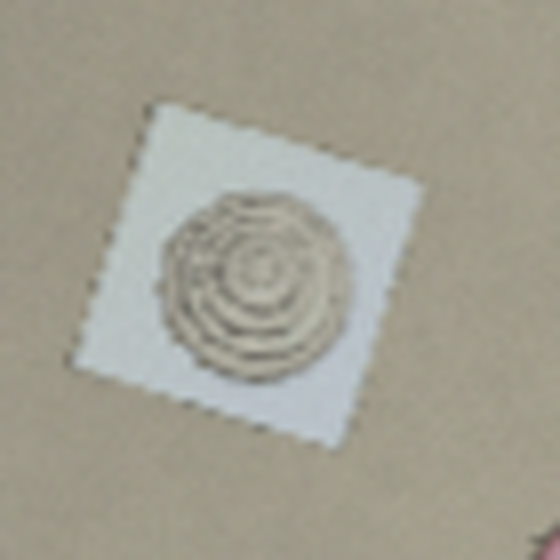

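The crop shows the stack's discs. The top boss is at full-image (207.9, 317.3), and the largest disc is centred at about (210.4, 316.7). I'll move above the stack.

Request:
{"api": "apply_moves", "payload": {
  "rows": [
    {"hand": 1, "delta_pos": [225, 231, 0], "yaw": -0.325},
    {"hand": 1, "delta_pos": [225, 231, 0], "yaw": -0.325},
    {"hand": 1, "delta_pos": [225, 231, 0], "yaw": -0.325},
    {"hand": 1, "delta_pos": [225, 231, 0], "yaw": -0.325},
    {"hand": 1, "delta_pos": [225, 231, 0], "yaw": -0.325},
    {"hand": 1, "delta_pos": [225, 231, 0], "yaw": -0.325},
    {"hand": 1, "delta_pos": [225, 231, 0], "yaw": -0.325},
    {"hand": 1, "delta_pos": [225, 231, 0], "yaw": -0.325},
    {"hand": 1, "delta_pos": [225, 231, 0], "yaw": -0.325}
  ]
}}

```text
clock: 1.9
position: [339.7, 297.2, 256.7]
ee_rot: [1.0, -0.002, -0.0, 0.0]
contact_force: [0.0, -0.1, -1.5]
gripper_width: 85.2
grasp_force: 0.0
```

Request:
{"api": "apply_moves", "payload": {
  "rows": [
    {"hand": 1, "delta_pos": [138, 287, 56], "yaw": 0},
    {"hand": 1, "delta_pos": [138, 287, 56], "yaw": 0},
    {"hand": 1, "delta_pos": [138, 287, 56], "yaw": 0},
    {"hand": 1, "delta_pos": [138, 287, 56], "yaw": 0},
    {"hand": 1, "delta_pos": [138, 287, 56], "yaw": 0},
    {"hand": 1, "delta_pos": [138, 287, 56], "yaw": 0},
    {"hand": 1, "delta_pos": [138, 287, 56], "yaw": 0},
    {"hand": 1, "delta_pos": [138, 287, 56], "yaw": 0},
    {"hand": 1, "delta_pos": [138, 287, 56], "yaw": 0},
    {"hand": 1, "delta_pos": [138, 287, 56], "yaw": 0}
  ]
}}

```text
clock: 2.73
position: [477.4, 13.4, 199.8]
ee_rot: [1.0, -0.002, -0.0, 0.0]
contact_force: [0.4, -0.3, 0.7]
gripper_width: 85.7
grasp_force: 0.0
```

```bash
cat >> h.py <<'E'
def fray(im,r,c):
    R=np.array(im["rotation"])
    if R.ndim==1:
        from scipy.spatial.transform import Rotation as Q; R=Q.from_quat(R).as_matrix()
    v=np.array([(c-im["cx"])/im["fx"],(r-im["cy"])/im["fy"]]); t=np.linalg.norm(v)
    return np.array(im["xyz"]),R@np.append(v/t*np.sin(t) if t else v,np.cos(t))
def fat(im,rc,z):
    o,d=fray(im,*rc); return (o+d*(z-o[2])/d[2]).round(1)
def fpix(im,P):
    R=np.array(im["rotation"])
    if R.ndim==1:
        from scipy.spatial.transform import Rotation as Q; R=Q.from_quat(R).as_matrix()
    v=R.T@(np.array(P,float)-np.array(im["xyz"])); t=np.arctan2(np.hypot(v[0],v[1]),v[2]); n=np.hypot(v[0],v[1])+1e-9
    return im["cx"]+im["fx"]*t*v[0]/n, im["cy"]+im["fy"]*t*v[1]/n
E
python3 - <<'E'
from h import *
t=imaging.get_image("top")
print("boss",at(t,(207.9,317.3),74.5),"500",at(t,(210.4,316.7),25))
im=imaging.get_image("wrist"); save(im,"w1"); print(im["xyz"],im["fx"],im["cx"],im["cy"]); print(read_state()["position"])
print([(d["location"],d["score"]) for d in nets.pinpoint("wrist","weight_50")[:3]])
print(fpix(im,(478,10,74.5)))
E
```

```text
boss [480.    5.1  74.5] 500 [478.2   7.1  25. ]
[541.33283239  13.61337859 317.35011512] 309.70691628693146 327.511252087588 199.24702464148254
[477.07517047  15.04508412 200.43420661]
[([188.1, 337.1], 0.88), ([184.7, 336.4], 0.68), ([272.1, 300.3], 0.67)]
(np.float64(331.45955371750705), np.float64(196.56926525307142))
```

View pics/w1.png

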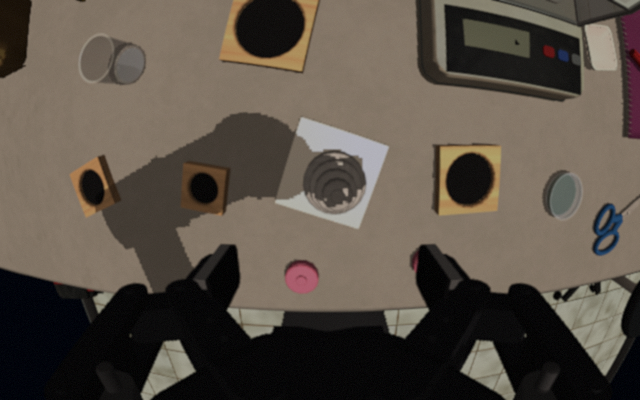

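The wrist view shows the stack at about (182, 335). The wells are 50 at (187,204), 100 at (187,92), 200 at (179,470) and 500 at (25,270). I'll refine from here.

```bash
python3 - <<'E'
from h import *
for i in range(2):print(read_state()["position"],read_state()["joint_vel"].__repr__()[:60])
im=imaging.get_image("wrist"); print(im["xyz"]); p=np.array(im["pixels"]); g=p.max(2)
for n,(r,c),h in(("b50",(187,204),22),("b100",(187,92),26),("b200",(179,470),32),("b500",(35,270),35)):
    r0=max(r-h,0);m=(g[r0:r+h,c-h:c+h]<28).astype(np.uint8)
    k,_,st,ce=cv2.connectedComponentsWithStats(m); i=1+st[1:,4].argmax()
    print(n,fat(im,(ce[i][1]+r0,ce[i][0]+c-h),10)[:2],st[i].tolist(),r0)
from collections import Counter
cv2.imwrite("pics/w1c.png",cv2.convertScaleAbs(cv2.resize(cv2.cvtColor(p[140:220,295:375],cv2.COLOR_RGB2BGR),(560,560),interpolation=cv2.INTER_CUBIC),alpha=1.5))
print(read_state()["position"],read_state()["clock"])
E
```

```text
[476.94171659  15.47456071 200.5926801 ] array([ 0.01515124, -0.00847501, -0.00128615, -0.00107636,  
[476.94171659  15.47456071 200.5926801 ] array([ 0.01515124, -0.00847501, -0.00128615, -0.00107636,  
[541.01775553  14.85217782 317.86651198]
b50 [471.  146.5] [10, 8, 26, 30, 619] 165
b100 [474.4 310.3] [18, 9, 21, 33, 517] 161
b200 [ 481.4 -140.4] [10, 7, 44, 50, 1676] 147
b500 [636.4  70.5] [4, 0, 66, 57, 3056] 0
[476.93540174  15.71521027 200.72852512] 2.9333
```

View pics/w1c.png

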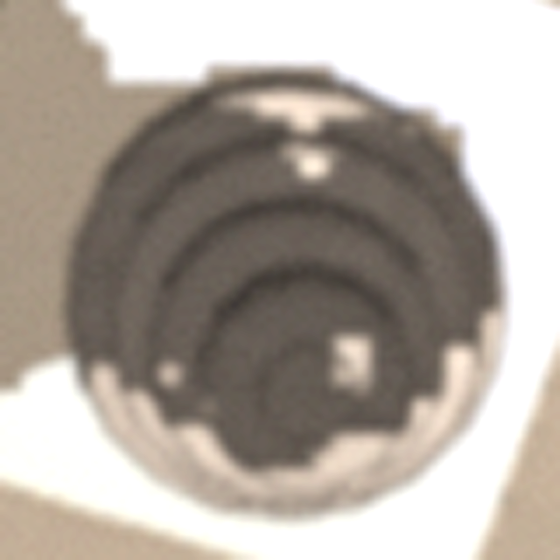

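The crop shows weight_50's top centred at about (192.7, 338.1) and weight_500's disc at about (181.7, 335.1).

```bash
python3 - <<'E'
from h import *
im=imaging.get_image("wrist")
print(fat(im,(192.7,338.1),72),fat(im,(181.7,335.1),24),im["xyz"],read_state()["position"])
for rad,z in((13,72),(19,57),(25,42),(31,26)):
    for (X,Y) in((480,7),):
        q=[fpix(im,(X+a*rad,Y+b*rad,z)) for a,b in((1,0),(-1,0),(0,1),(0,-1))]
        print(rad,[(round((x+.5-295)*7-.5),round((y+.5-140)*7-.5)) for x,y in q])
E
```

```text
[480.4   5.9  72. ] [479.5   7.2  24. ] [540.94219786  15.11325929 317.9783189 ] [476.90605824  15.78333506 200.78278071]
13 [(297, 266), (294, 481), (184, 375), (406, 375)]
19 [(293, 194), (290, 493), (138, 345), (445, 346)]
25 [(290, 129), (287, 503), (97, 319), (479, 321)]
31 [(287, 70), (283, 510), (60, 294), (509, 296)]
```

Request:
{"api": "apply_moves", "payload": {
  "rows": [
    {"hand": -0.05, "delta_pos": [3, 10, 70], "yaw": 0},
    {"hand": -0.05, "delta_pos": [3, 10, 70], "yaw": 0},
    {"hand": -0.05, "delta_pos": [3, 10, 70], "yaw": 0},
    {"hand": -0.05, "delta_pos": [3, 10, 70], "yaw": 0},
    {"hand": -0.05, "delta_pos": [3, 10, 70], "yaw": 0},
    {"hand": -0.05, "delta_pos": [3, 10, 70], "yaw": 0}
  ]
}}

```text
clock: 3.48
position: [481.4, 5.5, 132.4]
ee_rot: [1.0, 0.001, 0.002, -0.001]
contact_force: [0.4, 0.3, -0.3]
gripper_width: 40.8
grasp_force: 0.0
```

```bash
python3 - <<'E'
from h import *
im=imaging.get_image("wrist"); p=np.array(im["pixels"]); s=read_state(); print(s["position"],s["gripper_width"],s["contact_force"],im["xyz"])
X,Y,Z=s["position"];w=s["gripper_width"]/2
for d in(10,15,20,25,30,35): print(d,[np.round(fpix(im,(X+11,Y+sgn*w,Z-d))).tolist() for sgn in(1,-1)])
cv2.imwrite("pics/w2.png",cv2.convertScaleAbs(cv2.resize(cv2.cvtColor(p[120:320,200:460],cv2.COLOR_RGB2BGR),None,fx=3,fy=3,interpolation=cv2.INTER_CUBIC),alpha=1.8))
E
```

```text
[481.25723089   5.43101057 132.31799419] 40.35895478244254 [ 0.54308221 -0.01308451 -0.1813396 ] [545.02366059   4.83621204 249.87310391]
10 [[281.0, 240.0], [371.0, 240.0]]
15 [[282.0, 236.0], [369.0, 236.0]]
20 [[284.0, 232.0], [368.0, 232.0]]
25 [[285.0, 228.0], [367.0, 229.0]]
30 [[286.0, 225.0], [366.0, 225.0]]
35 [[287.0, 222.0], [364.0, 222.0]]
```

View pics/w2.png

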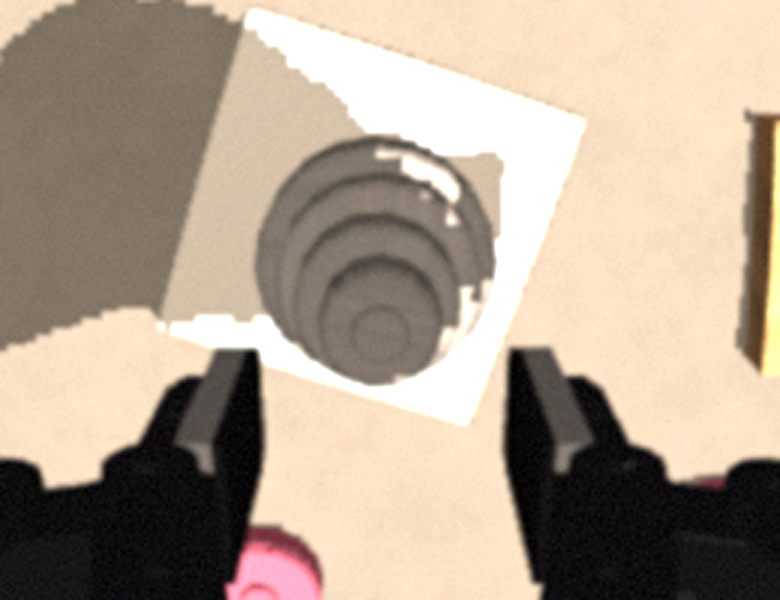

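The crop shows the boss at about column 327, centred between the fingertips (286 and 370), so y is aligned. The tip depth is about 20–24 mm, consistent with the spec. I'll descend and grip.

Request:
{"api": "apply_moves", "payload": {
  "rows": [
    {"hand": -0.05, "delta_pos": [-1, 0, 30], "yaw": 0},
    {"hand": -0.05, "delta_pos": [-1, 0, 42], "yaw": 0},
    {"hand": -0.05, "delta_pos": [-1, 0, 42], "yaw": 0},
    {"hand": -0.05, "delta_pos": [-1, 0, 42], "yaw": 0},
    {"hand": -1, "delta_pos": [-1, 0, 42], "yaw": 0},
    {"hand": -1, "delta_pos": [-1, 0, 42], "yaw": 0},
    {"hand": -1, "delta_pos": [-1, 0, 42], "yaw": 0},
    {"hand": -1, "delta_pos": [-1, 0, 42], "yaw": 0},
    {"hand": -1, "delta_pos": [-1, 0, 42], "yaw": 0}
  ]
}}

```text
clock: 4.28
position: [480.2, 5.0, 90.2]
ee_rot: [1.0, 0.0, 0.002, -0.0]
contact_force: [-1.3, 0.4, 5.9]
gripper_width: 22.6
grasp_force: 58.5
```

```bash
python3 - <<'E'
from h import *
im=imaging.get_image("wrist"); p=np.array(im["pixels"]); s=read_state(); print(s["position"],s["gripper_width"],s["contact_force"],s["grasp_force"])
cv2.imwrite("pics/w3.png",cv2.convertScaleAbs(cv2.resize(cv2.cvtColor(p[120:320,200:460],cv2.COLOR_RGB2BGR),None,fx=3,fy=3,interpolation=cv2.INTER_CUBIC),alpha=2))
E
```

```text
[480.2648674    5.00258695  90.19303769] 22.60786007260495 [-1.12016745  0.80545272  6.24253012] 58.51924002170563
```

View pics/w3.png

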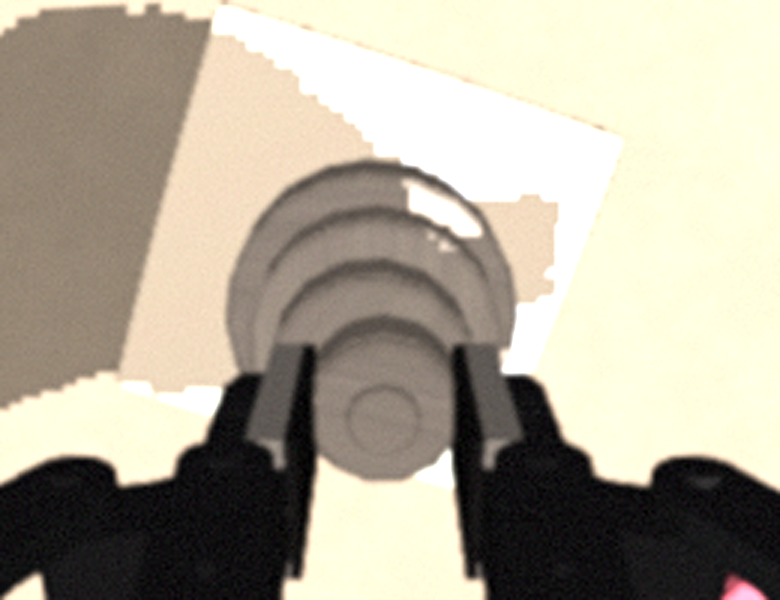

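The weight is held squarely, with its disc centred between the pads. I'll lift and carry it to block_50.

Request:
{"api": "apply_moves", "payload": {
  "rows": [
    {"hand": -1, "delta_pos": [0, 0, -15], "yaw": 0},
    {"hand": -1, "delta_pos": [0, 0, -40], "yaw": 0},
    {"hand": -1, "delta_pos": [-4, -35, -40], "yaw": 0},
    {"hand": -1, "delta_pos": [-7, -70, -40], "yaw": 0},
    {"hand": -1, "delta_pos": [-9, -105, -40], "yaw": 0},
    {"hand": -1, "delta_pos": [-9, -130, -40], "yaw": 0},
    {"hand": -1, "delta_pos": [-9, -142, -30], "yaw": 0},
    {"hand": -1, "delta_pos": [-9, -142, -10], "yaw": 0},
    {"hand": -1, "delta_pos": [-9, -142, -10], "yaw": 0},
    {"hand": -1, "delta_pos": [-9, -142, -10], "yaw": 0},
    {"hand": -1, "delta_pos": [-9, -142, -10], "yaw": 0}
  ]
}}

```text
clock: 5.25
position: [470.2, 146.1, 98.6]
ee_rot: [1.0, -0.0, 0.0, 0.0]
contact_force: [0.9, 0.0, 0.3]
gripper_width: 22.4
grasp_force: 59.0
```

```bash
python3 - <<'E'
from h import *
im=imaging.get_image("wrist"); p=np.array(im["pixels"]); s=read_state(); print(s["position"],s["gripper_width"],s["contact_force"],s["grasp_force"])
cv2.imwrite("pics/w4.png",cv2.convertScaleAbs(cv2.resize(cv2.cvtColor(p[120:320,200:460],cv2.COLOR_RGB2BGR),None,fx=3,fy=3,interpolation=cv2.INTER_CUBIC),alpha=2))
E
```

```text
[470.419276  146.1881615  98.9686045] 22.27283119758723 [-0.59331487 -0.33735277 -0.56872487] 58.954272866249084
```

View pics/w4.png

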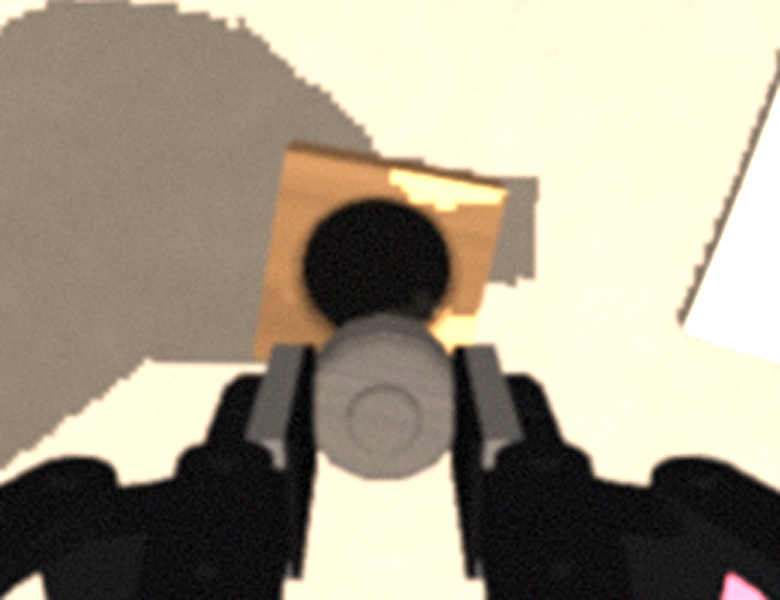

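The weight is above the well at nearly the right spot (about 1 mm short in y). I'll lower it.

Request:
{"api": "apply_moves", "payload": {
  "rows": [
    {"hand": -1, "delta_pos": [1, -1, 25], "yaw": 0},
    {"hand": -1, "delta_pos": [1, -1, 45], "yaw": 0},
    {"hand": -1, "delta_pos": [1, -1, 53], "yaw": 0},
    {"hand": -1, "delta_pos": [1, -1, 55], "yaw": 0},
    {"hand": -1, "delta_pos": [1, -1, 56], "yaw": 0},
    {"hand": -1, "delta_pos": [1, -1, 56.5], "yaw": 0},
    {"hand": -1, "delta_pos": [1, -1, 56.5], "yaw": 0},
    {"hand": -1, "delta_pos": [1, -1, 56.5], "yaw": 0}
  ]
}}

```text
clock: 5.97
position: [471.5, 148.0, 42.7]
ee_rot: [1.0, 0.0, 0.001, -0.001]
contact_force: [-0.3, 0.1, -0.5]
gripper_width: 22.4
grasp_force: 59.0
```

Request:
{"api": "apply_moves", "payload": {
  "rows": [
    {"hand": -1, "delta_pos": [0, 0, 0.3], "yaw": 0},
    {"hand": -1, "delta_pos": [0, 0, 0.6], "yaw": 0},
    {"hand": -1, "delta_pos": [0, 0, 0.6], "yaw": 0}
  ]
}}

```text
clock: 6.22
position: [471.4, 147.9, 42.2]
ee_rot: [1.0, 0.0, 0.001, -0.0]
contact_force: [-2.2, -0.1, 6.1]
gripper_width: 22.2
grasp_force: 59.5
```

Request:
{"api": "apply_moves", "payload": {
  "rows": [
    {"hand": 0.1, "delta_pos": [0, 0, 0], "yaw": 0},
    {"hand": 0.1, "delta_pos": [0, 0, 0], "yaw": 0},
    {"hand": 0.1, "delta_pos": [0, 0, 0], "yaw": 0},
    {"hand": 0.1, "delta_pos": [0, 0, -10], "yaw": 0},
    {"hand": 0.3, "delta_pos": [0, 0, -40], "yaw": 0},
    {"hand": 0.3, "delta_pos": [0, 0, -72], "yaw": 0},
    {"hand": 0.3, "delta_pos": [3, 40, -76], "yaw": 0},
    {"hand": 0.3, "delta_pos": [6, 80, -76], "yaw": 0},
    {"hand": 0.3, "delta_pos": [8, 115, -76], "yaw": 0},
    {"hand": 0.3, "delta_pos": [8, 142, -76], "yaw": 0},
    {"hand": 0.3, "delta_pos": [8, 142, -76], "yaw": 0},
    {"hand": 0.3, "delta_pos": [8, 142, -76], "yaw": 0}
  ]
}}

```text
clock: 7.22
position: [478.7, 4.3, 117.1]
ee_rot: [1.0, -0.001, -0.0, 0.0]
contact_force: [-0.2, 0.1, -0.7]
gripper_width: 55.2
grasp_force: 0.0
```

```bash
python3 - <<'E'
from h import *
im=imaging.get_image("wrist"); p=np.array(im["pixels"]); s=read_state(); print(s["position"],s["gripper_width"],s["contact_force"],s["grasp_force"])
cv2.imwrite("pics/w5.png",cv2.convertScaleAbs(cv2.resize(cv2.cvtColor(p[120:320,60:460],cv2.COLOR_RGB2BGR),None,fx=2,fy=2,interpolation=cv2.INTER_CUBIC),alpha=2))
E
```

```text
[478.99795786   5.19318487 117.17033237] 55.33219086274055 [ 0.698789   -0.53002943 -0.00943074] 0.0
```

View pics/w5.png

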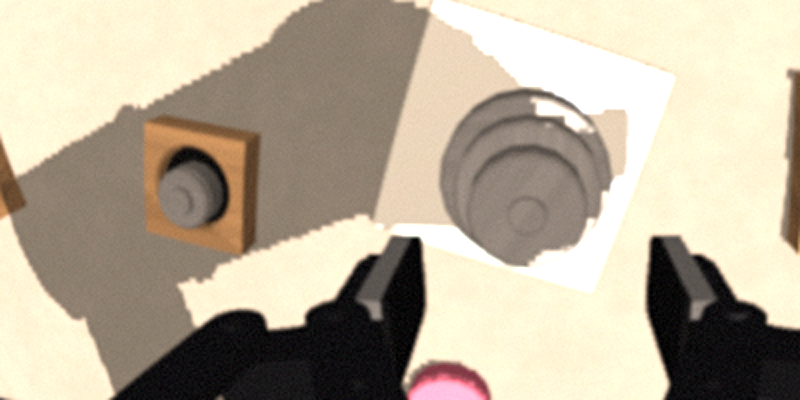

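weight_50 sits in its well. weight_100's centre is about 2 mm to +y of the finger midline, so I'll correct for that, descend and grip.

Request:
{"api": "apply_moves", "payload": {
  "rows": [
    {"hand": 0.3, "delta_pos": [1, -1.7, 25], "yaw": 0},
    {"hand": 0.3, "delta_pos": [1, -1.7, 43], "yaw": 0},
    {"hand": 0.3, "delta_pos": [1, -1.7, 43], "yaw": 0},
    {"hand": 0.3, "delta_pos": [1, -1.7, 43], "yaw": 0},
    {"hand": -0.7, "delta_pos": [1, -1.7, 43], "yaw": 0},
    {"hand": -0.7, "delta_pos": [1, -1.7, 43], "yaw": 0},
    {"hand": -0.7, "delta_pos": [1, -1.7, 43], "yaw": 0},
    {"hand": -0.7, "delta_pos": [1, -1.7, 43], "yaw": 0},
    {"hand": -0.7, "delta_pos": [1, -1.7, 43], "yaw": 0}
  ]
}}

```text
clock: 8.02
position: [480.9, 8.0, 75.7]
ee_rot: [1.0, 0.0, 0.001, -0.001]
contact_force: [-1.9, 2.6, 5.9]
gripper_width: 34.2
grasp_force: 59.5
```

Request:
{"api": "apply_moves", "payload": {
  "rows": [
    {"hand": -0.7, "delta_pos": [0, 0, -15], "yaw": 0},
    {"hand": -0.7, "delta_pos": [0, 0, -40], "yaw": 0},
    {"hand": -0.7, "delta_pos": [-1, -35, -40], "yaw": 0},
    {"hand": -0.7, "delta_pos": [-2, -75, -40], "yaw": 0},
    {"hand": -0.7, "delta_pos": [-3, -115, -40], "yaw": 0},
    {"hand": -0.7, "delta_pos": [-4, -155, -40], "yaw": 0},
    {"hand": -0.7, "delta_pos": [-5, -195, -40], "yaw": 0},
    {"hand": -0.7, "delta_pos": [-5, -230, -40], "yaw": 0},
    {"hand": -0.7, "delta_pos": [-6, -260, -40], "yaw": 0},
    {"hand": -0.7, "delta_pos": [-6, -285, -40], "yaw": 0},
    {"hand": -0.7, "delta_pos": [-6, -303, -25], "yaw": 0},
    {"hand": -0.7, "delta_pos": [-6, -303, -25], "yaw": 0}
  ]
}}

```text
clock: 9.02
position: [473.3, 313.1, 97.6]
ee_rot: [1.0, 0.002, -0.0, 0.0]
contact_force: [-0.5, -1.2, -2.1]
gripper_width: 34.5
grasp_force: 60.1
```

```bash
cat > q.py <<'E'
from h import *
import sys
im=imaging.get_image("wrist"); im=imaging.get_image("wrist"); p=np.array(im["pixels"]); s=read_state(); print(s["position"],s["ee_rot"],s["gripper_width"],s["contact_force"],s["grasp_force"],im["xyz"])
cv2.imwrite("pics/%s.png"%sys.argv[1],cv2.convertScaleAbs(cv2.resize(cv2.cvtColor(p[120:320,200:460],cv2.COLOR_RGB2BGR),None,fx=3,fy=3,interpolation=cv2.INTER_CUBIC),alpha=2))
if len(sys.argv)>2:
    w,c=float(sys.argv[2]),list(map(float,sys.argv[3:5]))
    X,Y,Z=s["position"]; print("px of well centre at guess",[round(v,1) for v in fpix(im,(c[0],c[1],15))])
    cx,cy=[int(v) for v in fpix(im,(c[0],c[1],10))]; g=p.max(2); h=int(w*.9)
    r0=max(cy-h,0);m=(g[r0:cy+h,cx-h:cx+h]<28).astype(np.uint8)
    k,_,st,ce=cv2.connectedComponentsWithStats(m); i=1+st[1:,4].argmax(); x,y,ww,hh,a=st[i]
    print("blob cols",x+cx-h,x+ww+cx-h,"centre y,x",fat(im,(y+r0+ww/2,x+ww/2+cx-h),10))
E
python3 q.py w6 48 475 311
```

```text
[473.27046587 310.27184996  98.62990653] [ 9.99999439e-01  4.99147543e-04 -6.86378584e-04  6.33659500e-04] 34.24925964701547 [-0.25816862 -0.11573417 -1.28864868] 60.098429918289185 [537.36789343 310.88870172 215.13420329]
px of well centre at guess [np.float64(326.1), np.float64(210.7)]
blob cols 294 359 centre y,x [474.3 310.8  10. ]
```

View pics/w6.png

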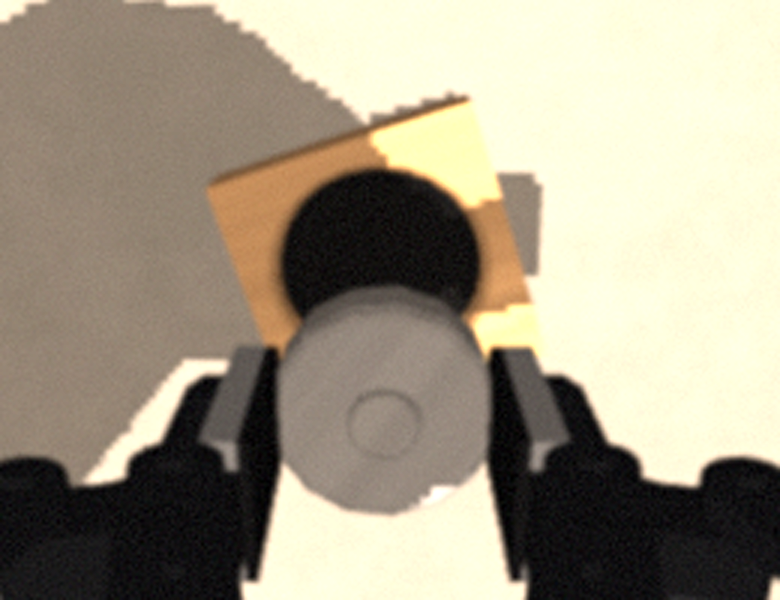

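weight_100 is held square, directly over its well. I'll lower it.

Request:
{"api": "apply_moves", "payload": {
  "rows": [
    {"hand": -0.7, "delta_pos": [1.7, -0.7, 25], "yaw": 0},
    {"hand": -0.7, "delta_pos": [1.7, -0.7, 45], "yaw": 0},
    {"hand": -0.7, "delta_pos": [1.7, -0.7, 52], "yaw": 0},
    {"hand": -0.7, "delta_pos": [1.7, -0.7, 54.5], "yaw": 0},
    {"hand": -0.7, "delta_pos": [1.7, -0.7, 55.2], "yaw": 0},
    {"hand": -0.7, "delta_pos": [1.7, -0.7, 55.2], "yaw": 0},
    {"hand": -0.7, "delta_pos": [1.7, -0.7, 55.6], "yaw": 0},
    {"hand": -0.7, "delta_pos": [1.7, -0.7, 55.6], "yaw": 0}
  ]
}}

```text
clock: 9.78
position: [476.1, 311.4, 44.7]
ee_rot: [1.0, 0.0, 0.001, -0.001]
contact_force: [0.1, 0.2, -1.4]
gripper_width: 34.4
grasp_force: 60.2
```

Request:
{"api": "apply_moves", "payload": {
  "rows": [
    {"hand": -0.7, "delta_pos": [0, 0, 0.4], "yaw": 0},
    {"hand": -0.7, "delta_pos": [0, 0, 0.8], "yaw": 0},
    {"hand": -0.7, "delta_pos": [0, 0, 1.2], "yaw": 0},
    {"hand": -0.7, "delta_pos": [0, 0, 1.2], "yaw": 0}
  ]
}}

```text
clock: 10.12
position: [475.7, 311.1, 42.8]
ee_rot: [1.0, 0.0, 0.0, -0.0]
contact_force: [-0.9, 0.1, 1.7]
gripper_width: 34.7
grasp_force: 60.5
```

Request:
{"api": "apply_moves", "payload": {
  "rows": [
    {"hand": -0.7, "delta_pos": [0, 0, 0.3], "yaw": 0},
    {"hand": 0.3, "delta_pos": [0, 0, 0.3], "yaw": 0},
    {"hand": 0.3, "delta_pos": [0, 0, 0.3], "yaw": 0},
    {"hand": 0.3, "delta_pos": [0, 0, 0.3], "yaw": 0},
    {"hand": 0.3, "delta_pos": [0, 0, -10], "yaw": 0},
    {"hand": 0.5, "delta_pos": [0, 0, -40], "yaw": 0},
    {"hand": 0.5, "delta_pos": [1, 35, -60], "yaw": 0},
    {"hand": 0.55, "delta_pos": [2, 75, -60], "yaw": 0},
    {"hand": 0.55, "delta_pos": [3, 115, -60], "yaw": 0},
    {"hand": 0.55, "delta_pos": [4, 155, -60], "yaw": 0},
    {"hand": 0.55, "delta_pos": [4, 195, -60], "yaw": 0},
    {"hand": 0.55, "delta_pos": [4, 225, -60], "yaw": 0}
  ]
}}

```text
clock: 11.12
position: [479.1, 83.5, 103.2]
ee_rot: [1.0, -0.0, 0.0, -0.0]
contact_force: [0.2, -1.4, -0.2]
gripper_width: 65.8
grasp_force: 0.0
```

Request:
{"api": "apply_moves", "payload": {
  "rows": [
    {"hand": 0.55, "delta_pos": [0, 35, 0], "yaw": 0},
    {"hand": 0.55, "delta_pos": [0, 60, 0], "yaw": 0},
    {"hand": 0.55, "delta_pos": [0, 78, 0], "yaw": 0},
    {"hand": 0.55, "delta_pos": [0, 78, 0], "yaw": 0},
    {"hand": 0.55, "delta_pos": [0, 78, 0], "yaw": 0},
    {"hand": 0.55, "delta_pos": [0, 78, 0], "yaw": 0}
  ]
}}

```text
clock: 11.62
position: [480.1, 8.4, 102.9]
ee_rot: [1.0, 0.0, 0.001, -0.0]
contact_force: [0.0, 0.2, 1.4]
gripper_width: 66.1
grasp_force: 0.0
```

```bash
python3 q.py w7
```

```text
[480.02856191   8.92064207 102.67834262] [ 9.99999674e-01  7.27112799e-04  3.31699376e-04 -1.15019589e-04] 66.17967756790574 [-0.27961599  0.77996485 -0.65361937] 0.0 [544.08198418   8.12420788 220.05440641]
```

View pics/w7.png

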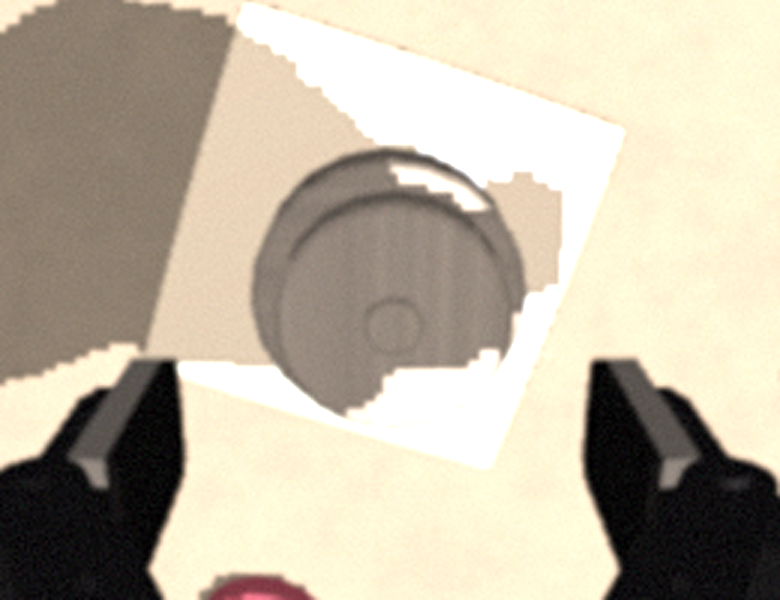

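weight_200's boss is at column 331.3 and the finger midline is at 328.3, so I'll shift about 1.7 mm, descend and grip.

Request:
{"api": "apply_moves", "payload": {
  "rows": [
    {"hand": 0.55, "delta_pos": [0, 1.7, 25], "yaw": 0},
    {"hand": 0.55, "delta_pos": [0, 1.7, 44.5], "yaw": 0},
    {"hand": 0.55, "delta_pos": [0, 1.7, 44.5], "yaw": 0},
    {"hand": 0.55, "delta_pos": [0, 1.7, 44.5], "yaw": 0},
    {"hand": 0.55, "delta_pos": [0, 1.7, 44.5], "yaw": 0},
    {"hand": -0.4, "delta_pos": [0, 1.7, 44.5], "yaw": 0},
    {"hand": -0.4, "delta_pos": [0, 1.7, 44.5], "yaw": 0},
    {"hand": -0.4, "delta_pos": [0, 1.7, 44.5], "yaw": 0},
    {"hand": -0.4, "delta_pos": [0, 1.7, 44.5], "yaw": 0},
    {"hand": -0.4, "delta_pos": [0, 1.7, 44.5], "yaw": 0},
    {"hand": -0.4, "delta_pos": [0, 1.7, 44.5], "yaw": 0}
  ]
}}

```text
clock: 12.63
position: [480.5, 6.7, 59.7]
ee_rot: [1.0, 0.0, 0.001, -0.0]
contact_force: [-2.3, 0.9, 7.0]
gripper_width: 46.6
grasp_force: 60.4
```

Request:
{"api": "apply_moves", "payload": {
  "rows": [
    {"hand": -0.4, "delta_pos": [0, 0, -10], "yaw": 0},
    {"hand": -0.4, "delta_pos": [0, 0, -40], "yaw": 0},
    {"hand": -0.4, "delta_pos": [0, 30, -40], "yaw": 0},
    {"hand": -0.4, "delta_pos": [0, 65, -40], "yaw": 0},
    {"hand": -0.4, "delta_pos": [0, 100, -40], "yaw": 0},
    {"hand": -0.4, "delta_pos": [0, 130, -40], "yaw": 0},
    {"hand": -0.4, "delta_pos": [0, 147, -40], "yaw": 0},
    {"hand": -0.4, "delta_pos": [0, 147, -40], "yaw": 0},
    {"hand": -0.4, "delta_pos": [0, 147, -40], "yaw": 0},
    {"hand": -0.4, "delta_pos": [0, 147, -40], "yaw": 0}
  ]
}}

```text
clock: 13.47
position: [479.6, -140.4, 98.2]
ee_rot: [1.0, 0.0, 0.0, -0.0]
contact_force: [-1.0, -0.4, -2.1]
gripper_width: 46.5
grasp_force: 62.3
```

```bash
python3 q.py w8 60 481.4 -141
```

```text
[ 479.75735727 -139.83600546   98.09072343] [ 9.99999742e-01  7.09920905e-04  8.75167985e-05 -6.52168670e-05] 46.83835141695969 [ 0.44170983  0.76453713 -2.00376864] 62.30370283126831 [ 543.77180385 -140.67333137  215.36040872]
px of well centre at guess [np.float64(327.4), np.float64(211.2)]
blob cols 286 368 centre y,x [ 480.7 -140.7   10. ]
```

View pics/w8.png

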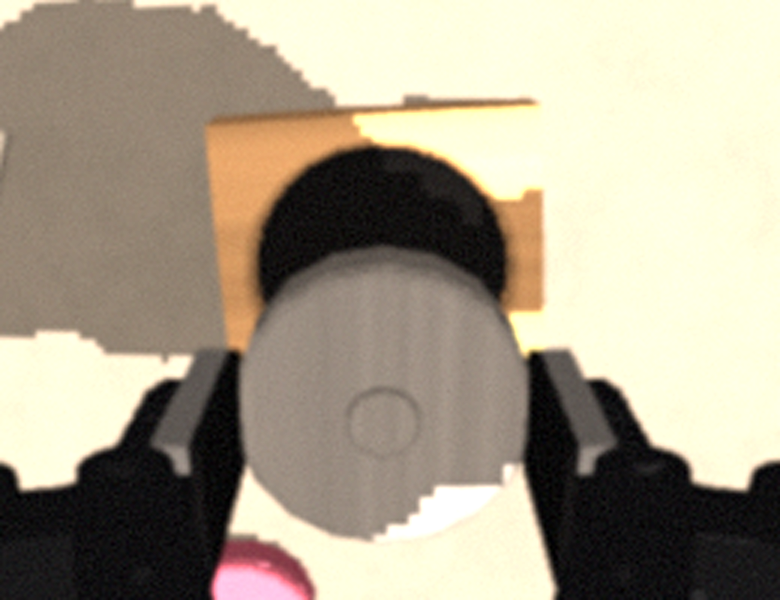

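weight_200 is held square over its well. I'll lower it.

Request:
{"api": "apply_moves", "payload": {
  "rows": [
    {"hand": -0.4, "delta_pos": [1.5, 0.8, 25], "yaw": 0},
    {"hand": -0.4, "delta_pos": [1.5, 0.8, 45], "yaw": 0},
    {"hand": -0.4, "delta_pos": [1.5, 0.8, 52], "yaw": 0},
    {"hand": -0.4, "delta_pos": [1.5, 0.8, 54], "yaw": 0},
    {"hand": -0.4, "delta_pos": [1.5, 0.8, 54.5], "yaw": 0},
    {"hand": -0.4, "delta_pos": [1.5, 0.8, 54.5], "yaw": 0},
    {"hand": -0.4, "delta_pos": [1.5, 0.8, 54.5], "yaw": 0},
    {"hand": -0.4, "delta_pos": [1.5, 0.8, 54.5], "yaw": 0}
  ]
}}

```text
clock: 14.23
position: [481.9, -141.4, 44.3]
ee_rot: [1.0, 0.0, 0.001, 0.0]
contact_force: [0.0, -1.2, -2.4]
gripper_width: 46.4
grasp_force: 62.3
```

Request:
{"api": "apply_moves", "payload": {
  "rows": [
    {"hand": -0.4, "delta_pos": [0, 0, 0.4], "yaw": 0},
    {"hand": -0.4, "delta_pos": [0, 0, 0.8], "yaw": 0},
    {"hand": -0.4, "delta_pos": [0, 0, 1.2], "yaw": 0},
    {"hand": -0.4, "delta_pos": [0, 0, 1.2], "yaw": 0},
    {"hand": -0.4, "delta_pos": [0, 0, 1.2], "yaw": 0}
  ]
}}

```text
clock: 14.65
position: [481.5, -141.5, 42.8]
ee_rot: [1.0, 0.0, 0.0, 0.0]
contact_force: [-2.1, 0.5, 4.5]
gripper_width: 46.6
grasp_force: 63.1
```

Request:
{"api": "apply_moves", "payload": {
  "rows": [
    {"hand": 0.5, "delta_pos": [0, 0, 0], "yaw": 0},
    {"hand": 0.5, "delta_pos": [0, 0, 0], "yaw": 0},
    {"hand": 0.5, "delta_pos": [0, 0, 0], "yaw": 0},
    {"hand": 0.5, "delta_pos": [0, 0, -10], "yaw": 0},
    {"hand": 0.9, "delta_pos": [0, 0, -40], "yaw": 0},
    {"hand": 0.9, "delta_pos": [-1, -30, -55], "yaw": 0},
    {"hand": 0.9, "delta_pos": [-2, -65, -55], "yaw": 0},
    {"hand": 0.9, "delta_pos": [-2, -100, -55], "yaw": 0},
    {"hand": 0.9, "delta_pos": [-2, -130, -55], "yaw": 0},
    {"hand": 0.9, "delta_pos": [-2, -148.5, -55], "yaw": 0},
    {"hand": 0.9, "delta_pos": [-2, -148.5, -55], "yaw": 0},
    {"hand": 0.9, "delta_pos": [-2, -148.5, -55], "yaw": 0}
  ]
}}

```text
clock: 15.65
position: [479.2, 7.8, 97.2]
ee_rot: [1.0, 0.001, 0.0, 0.0]
contact_force: [-0.3, 0.3, -1.0]
gripper_width: 80.9
grasp_force: 0.0
```

```bash
python3 q.py w9
```

```text
[478.98590399   6.46652915  97.01234324] [ 9.99999946e-01 -1.24306826e-04 -2.86658875e-04  1.02188457e-04] 81.41887880878943 [-0.32338237 -0.5838236  -0.04857584] 0.0 [543.21661366   6.36472743 214.23877556]
```

View pics/w9.png

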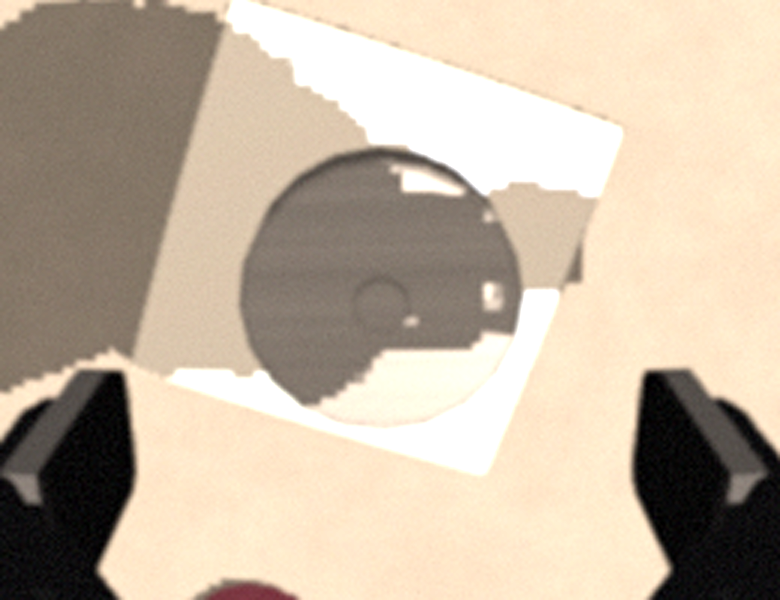

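weight_500's boss is centred between the fingers to within 1 mm. I'll descend and grip.

Request:
{"api": "apply_moves", "payload": {
  "rows": [
    {"hand": 0.9, "delta_pos": [0.5, -0.5, 30], "yaw": 0},
    {"hand": 0.9, "delta_pos": [0.5, -0.5, 57], "yaw": 0},
    {"hand": 0.9, "delta_pos": [0.5, -0.5, 57], "yaw": 0},
    {"hand": 0.9, "delta_pos": [0.5, -0.5, 57], "yaw": 0},
    {"hand": 0.9, "delta_pos": [0.5, -0.5, 57], "yaw": 0},
    {"hand": -0.2, "delta_pos": [0.5, -0.5, 57], "yaw": 0},
    {"hand": -0.2, "delta_pos": [0.5, -0.5, 57], "yaw": 0},
    {"hand": -0.2, "delta_pos": [0.5, -0.5, 57], "yaw": 0},
    {"hand": -0.2, "delta_pos": [0.5, -0.5, 57], "yaw": 0},
    {"hand": -0.2, "delta_pos": [0.5, -0.5, 57], "yaw": 0},
    {"hand": -0.2, "delta_pos": [0.5, -0.5, 57], "yaw": 0}
  ]
}}

```text
clock: 16.67
position: [480.7, 7.7, 42.5]
ee_rot: [1.0, 0.0, 0.002, -0.0]
contact_force: [-1.5, 0.2, 9.3]
gripper_width: 58.2
grasp_force: 62.0
```

It settled a little high, so I'll reopen and regrip 4 mm lower for more overlap.

Request:
{"api": "apply_moves", "payload": {
  "rows": [
    {"hand": 0.9, "delta_pos": [0, 0, 0], "yaw": 0},
    {"hand": 0.9, "delta_pos": [0, 0, 0], "yaw": 0},
    {"hand": 0.9, "delta_pos": [0, 0, 3], "yaw": 0},
    {"hand": 0.9, "delta_pos": [0, 0, 4], "yaw": 0},
    {"hand": 0.9, "delta_pos": [0, 0, 4], "yaw": 0},
    {"hand": -0.2, "delta_pos": [0, 0, 4], "yaw": 0},
    {"hand": -0.2, "delta_pos": [0, 0, 4], "yaw": 0},
    {"hand": -0.2, "delta_pos": [0, 0, 4], "yaw": 0},
    {"hand": -0.2, "delta_pos": [0, 0, 4], "yaw": 0},
    {"hand": -0.2, "delta_pos": [0, 0, 4], "yaw": 0},
    {"hand": -0.2, "delta_pos": [0, 0, 4], "yaw": 0}
  ]
}}

```text
clock: 17.58
position: [479.7, 7.7, 36.7]
ee_rot: [1.0, 0.0, 0.0, -0.0]
contact_force: [-1.1, 1.2, 4.6]
gripper_width: 59.5
grasp_force: 63.4
```

Request:
{"api": "apply_moves", "payload": {
  "rows": [
    {"hand": -0.2, "delta_pos": [0, 0, -8], "yaw": 0},
    {"hand": -0.2, "delta_pos": [0, 0, -30], "yaw": 0},
    {"hand": -0.2, "delta_pos": [0, 0, -58], "yaw": 0},
    {"hand": -0.2, "delta_pos": [25, -10, -60], "yaw": 0},
    {"hand": -0.2, "delta_pos": [55, -22, -60], "yaw": 0},
    {"hand": -0.2, "delta_pos": [85, -34, -60], "yaw": 0},
    {"hand": -0.2, "delta_pos": [115, -46, -60], "yaw": 0},
    {"hand": -0.2, "delta_pos": [140, -56, -60], "yaw": 0},
    {"hand": -0.2, "delta_pos": [157, -63, -60], "yaw": 0},
    {"hand": -0.2, "delta_pos": [157, -63, -60], "yaw": 0},
    {"hand": -0.2, "delta_pos": [157, -63, -60], "yaw": 0},
    {"hand": -0.2, "delta_pos": [157, -63, -60], "yaw": 0}
  ]
}}

```text
clock: 18.58
position: [634.7, 70.0, 94.6]
ee_rot: [1.0, -0.0, -0.002, 0.0]
contact_force: [-0.8, -0.3, -5.1]
gripper_width: 59.7
grasp_force: 66.8
```

```bash
python3 q.py w10 72 638.5 70.8
```

```text
[635.14223007  69.97928111  95.58292817] [ 9.99999156e-01 -1.46690744e-04 -1.26635606e-03  2.51240572e-04] 59.322274599514195 [ 0.30436589  0.6203838  -4.45677174] 66.7695701122284 [699.38477052  69.29508225 212.09324188]
px of well centre at guess [np.float64(324.5), np.float64(209.3)]
blob cols 274 375 centre y,x [637.5  70.8  10. ]
```

View pics/w10.png

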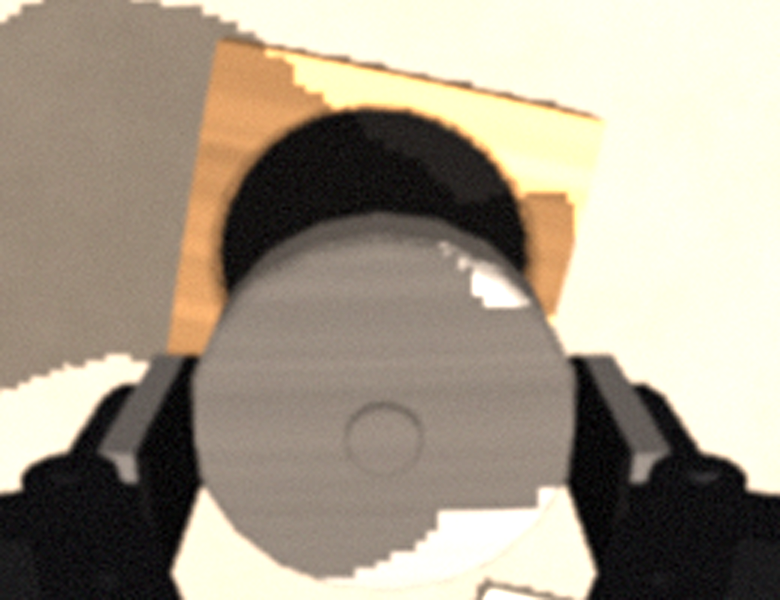

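The weight is held square over the well. Its centre is about 1.5 mm to −x of the TCP, so I'll compensate and lower it.

Request:
{"api": "apply_moves", "payload": {
  "rows": [
    {"hand": -0.2, "delta_pos": [3.7, -1, 25], "yaw": 0},
    {"hand": -0.2, "delta_pos": [3.7, -1, 43], "yaw": 0},
    {"hand": -0.2, "delta_pos": [3.7, -1, 51], "yaw": 0},
    {"hand": -0.2, "delta_pos": [3.7, -1, 53.5], "yaw": 0},
    {"hand": -0.2, "delta_pos": [3.7, -1, 54.5], "yaw": 0},
    {"hand": -0.2, "delta_pos": [3.7, -1, 54.5], "yaw": 0},
    {"hand": -0.2, "delta_pos": [3.7, -1, 54.5], "yaw": 0},
    {"hand": -0.2, "delta_pos": [3.7, -1, 54.5], "yaw": 0}
  ]
}}

```text
clock: 19.35
position: [641.1, 71.8, 43.0]
ee_rot: [1.0, 0.0, 0.001, -0.0]
contact_force: [-0.5, 0.0, -5.3]
gripper_width: 59.3
grasp_force: 66.8
```

Request:
{"api": "apply_moves", "payload": {
  "rows": [
    {"hand": -0.2, "delta_pos": [-1, 0, 0.7], "yaw": 0},
    {"hand": -0.2, "delta_pos": [-1, 0, 1.2], "yaw": 0},
    {"hand": -0.2, "delta_pos": [-1, 0, 1.7], "yaw": 0},
    {"hand": -0.2, "delta_pos": [-1, 0, 2], "yaw": 0},
    {"hand": -0.2, "delta_pos": [-1, 0, 2], "yaw": 0},
    {"hand": -0.2, "delta_pos": [-1, 0, 2], "yaw": 0}
  ]
}}

```text
clock: 19.85
position: [639.4, 71.5, 39.9]
ee_rot: [1.0, 0.0, -0.0, 0.0]
contact_force: [-1.0, -0.5, -4.2]
gripper_width: 59.4
grasp_force: 67.2
```

Request:
{"api": "apply_moves", "payload": {
  "rows": [
    {"hand": -0.2, "delta_pos": [0, 0, 0.3], "yaw": 0},
    {"hand": -0.2, "delta_pos": [0, 0, 0.6], "yaw": 0},
    {"hand": -0.2, "delta_pos": [0, 0, 0.6], "yaw": 0}
  ]
}}

```text
clock: 20.1
position: [639.4, 71.6, 39.9]
ee_rot: [1.0, 0.0, 0.0, 0.0]
contact_force: [-2.2, 1.4, 1.3]
gripper_width: 59.0
grasp_force: 67.5
```

Request:
{"api": "apply_moves", "payload": {
  "rows": [
    {"hand": 0.9, "delta_pos": [0, 0, 0.3], "yaw": 0},
    {"hand": 0.9, "delta_pos": [0, 0, 0.3], "yaw": 0},
    {"hand": 0.9, "delta_pos": [0, 0, 0.3], "yaw": 0},
    {"hand": 0.9, "delta_pos": [0, 0, -10], "yaw": 0},
    {"hand": 0.9, "delta_pos": [0, 0, -40], "yaw": 0},
    {"hand": 0.9, "delta_pos": [0, 0, -80], "yaw": 0},
    {"hand": 0.9, "delta_pos": [-35, 0, -100], "yaw": 0},
    {"hand": 0.9, "delta_pos": [-70, 0, -120], "yaw": 0},
    {"hand": 0.9, "delta_pos": [-105, 0, -140], "yaw": 0},
    {"hand": 0.9, "delta_pos": [-130, 0, -160], "yaw": 0},
    {"hand": 0.9, "delta_pos": [-130, 0, -160], "yaw": 0},
    {"hand": 0.9, "delta_pos": [-130, 0, -160], "yaw": 0}
  ]
}}

```text
clock: 21.1
position: [509.5, 71.9, 202.1]
ee_rot: [1.0, 0.001, 0.003, -0.001]
contact_force: [0.3, -0.1, 0.7]
gripper_width: 81.1
grasp_force: 0.0
```

```bash
python3 - <<'E'
from h import *
im=imaging.get_image("wrist"); p=np.array(im["pixels"]); print(read_state()["position"])
cv2.imwrite("pics/w11.png",cv2.convertScaleAbs(cv2.resize(cv2.cvtColor(p[0:250,40:540],cv2.COLOR_RGB2BGR),None,fx=1.6,fy=1.6,interpolation=cv2.INTER_CUBIC),alpha=1.8))
E
```

```text
[509.79589014  71.80760277 200.69127965]
```

View pics/w11.png

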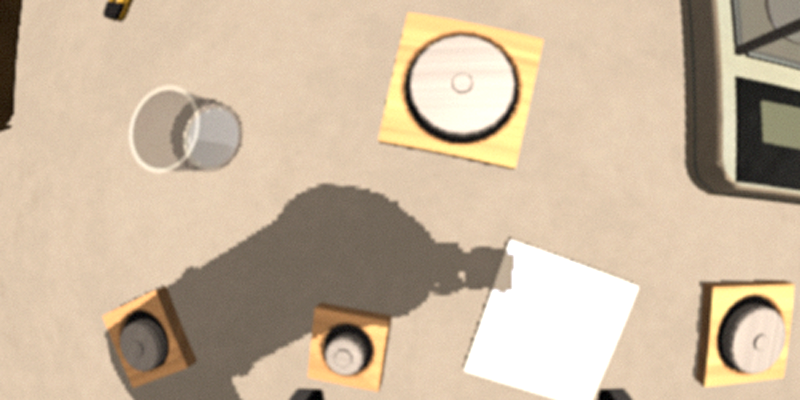

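All four weights sit flat in their wells: 500 at crop (85,462), 50 at (348,345), 100 at (342,142) and 200 at (338,755). The tile is empty and the beaker is undisturbed.

```bash
python3 -c "
from bench import workorder; print(workorder.job_done())"
```

```text
the job is handed in; nothing more can be done
None
```

All four weights are set down flat, right way up, in the wells of their own blocks; the arm never came near the petri dish or the beaker, and the job is handed in (no verdict was returned).

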